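# Set the sample grinder and stand its jug ready

## Task

Get the sample grinder ready for the next cupping: crank its handwheel anticlockwise (seen from its face) until the index tab on the rim stands in the middle of the gap of the forked marker, leaving the marker where it is. Lift the steel dosing jug up and off the bar it hangs on and set it down gently, upright and centred on the round catch tray under the chute. Leave the bowls and the other things on the table where they are.

Things in the scene. Friction and masses are not known exactly. Their poses are not given: they have to be found in the camera images.
- wheel (a joint): angle of the grinder's steel handwheel, rad, growing anticlockwise seen from its face; 0 with the index tab at the top of the sloping panel. Starts at -3.7 to -3.0; the marker lies 2.5 to 4.2 rad ahead in the growing sense. Stops at -3.9 and +1.5; turns against 0.12 N m and stays where left
- hub (a point): centre of the handwheel, mid-thickness; turns with it. z: the axle, out of the face, leaning 25 degrees from vertical to the grinder's front; x: along the index spoke. Rim 14 mm thick, radius 68 to 82 mm; three round spokes 12 mm thick at 0, 120, 240 degrees from x; hub 36 mm across, 14 mm proud. Panel 250 mm square, 60 mm below; only a 24 mm shaft between
- index (a point): outer end of the index tab, 8 mm wide, which sticks out of the rim in line with one spoke, 95 mm from the hub centre
- mark (a point): middle of the 24 mm gap between the two prongs of the dark steel forked marker standing off the panel just outside the rim, on the upper (far) side; 95 mm from the hub centre, in the wheel's plane. The tab is set when it comes to this point. Prongs span radius 88 to 114 mm, 10 mm thick, on a post at 114 to 120 mm
- grinder: the grinder: grey housing 190 mm high with a clear hopper to 340 mm on its right, sloping aluminium panel with handwheel on its left, fixed; origin in the middle of its foot's underside, front (-x) to the robot
- tray (a point): centre of the top of the round catch tray, 100 mm across, 20 mm above the table at the front right of the grinder; axes as the grinder's. The steel chute ends 75 mm behind (+x) it, 120 mm above the table
- stand: hanging stand, fixed: wooden base 110 x 180 x 12 mm, two posts, a level dark top bar 8 mm thick (x), 160 mm long (y), its top 160 mm above the table, and a lower bar at 78 to 92 mm; origin at the centre of the base's underside. The jug hangs on its -x side, its axis 34.5 mm from the bar's middle
- jug: open steel dosing jug, 58 mm across, 80 mm high, 3 mm wall, 0.2 kg; origin at the centre of its underside, z up. On its +x side a strap 22 mm wide (top at 78 mm) reaches to 44 mm from the axis, and from it a tongue drops to 52 mm above the underside, hooking over the stand's top bar. It must rise at least 26 mm to come free; it hangs nearly upright
- bowl0: white china cupping bowl, 90 mm across, 60 mm high, near the robot; origin at its underside
- bowl1: as bowl0
- bowl2: as bowl0
- bowl3: as bowl0, to the right, beyond the hanging stand
- sample_tray: blue plastic tray 170 x 230 x 35 mm at the left; origin at its underside
- jar: closed amber jar, 80 mm across, 130 mm high, at the right; origin at its underside
- spoon: steel spoon 170 mm long lying at the left; origin at its underside
There are look-alikes about, which are no part of the job. Leave any blue or orange look-alike of the jug alone.

How it is judged:
By the outcome, as a careful person would: the job done as asked, in the order asked, and still so for the second after the job is handed in, with the robot touching nothing.
It also fails if it takes over 64 s, if anything falls off the work surface, if the arm or the gripper's body presses on something with over 40 N, if the wrist force passes 120 N, or if a joint passes its speed limit or range.

## Robot

A 6-joint arm with a two-finger parallel gripper is mounted at the origin on the work surface. World frame = base frame: x ahead of the robot, y to its left, z up, the work surface at z = 0. Lengths are in m, angles in rad, forces in N, time in s.
With the tool pointing down it reaches from about 0.425 to 0.95 m from the base axis. Payload 3.5 kg.
Tool frame: the origin (TCP) lies midway between the tips of the shut fingers; the grasp point (between the pads) lies 19 mm behind it; z points along the fingers, y is the line along which they close (so a half turn about z gives the same grasp; the last joint's range is limited). The gripper opens to 85 mm and grips with 20 to 120 N. Pads are 22 mm wide; open, the fingers measure 114 mm over their backs; the gripper's body (76 mm by 85 mm) begins 54 mm behind the grasp point. The pads swing forward as they close: fully open they stand 13 mm farther back than shut.
Start: joints at [1.014, 0.286, 1.577, -0, 1.279, -0.15], TCP at [0.267, 0.62, 0.231] pointing down, gripper open.
Joint ranges: [-2.77, 2.77], [-0.9, 2.22], [0.21, 2.48], [-1.53, 4.67], [0.24, 2.81], [-2.84, 2.84]. Speed limits (rad/s): [2.79, 2.79, 3.14, 3.14, 3.14, 3.14].

## Interface

Orientations are given as a unit quaternion [x, y, z, w].
In Python, from plant import ctrl gives the robot as it stands.
- The arm moves only by the tool move_arm, never from a script. Its argument "plan" is a list of rows, each an object of numbers: "x", "y", "z": the shift along the tool's x, y, z in m; "yaw": the turn about the tool's z in rad; "fingers": the closure, from 0 (fully open) to 1 (shut). In form: [{"x": .., "y": .., "z": .., "yaw": .., "fingers": ..}, ...]. A call has 1 to 5 rows; each row is the pose to reach, as a shift and turn from the pose commanded when the call began, along the tool's axes at that moment; what a row does not reach only later rows make up. A row lasts 1/10 s, in which the tool goes at most 50 mm and 8.59 degrees, less where a joint would pass 70% of its speed; a pose out of reach is approached as far as the arm can. A call with a gripper value outside its range is refused whole. The fingers move at their own pace and stop on an object; "force" is the grip in N (left out, the last holds). Time passes only in rows, so rows that repeat a pose let the fingers close. It gives the time, the measured TCP pose, the force, the opening and the grip force at its end, in the units of the state.
- ctrl.get_state(): the state, without advancing time (a new reading comes with each control period).
- ctrl.read_camera(name): name is "side" or "top"; returns the picture (384x512x3 uint8, red, green, blue); there is no depth.
- ctrl.camera_model(name): a dict with "intrinsics" (3x3 intrinsics, pixels), "distortion" ([k1, k2, p1, p2, k3] as OpenCV has them; the pictures are not rectified), "cam_to_world" (4x4, takes a point from camera to world coordinates). Camera axes: x right, y up, looking along -z (the intrinsics and any distortion apply to the point x, -y, -z); pixel columns grow to the right and rows downward; lengths in m; the calibration is good to about 2 mm. A picture is of the moment at which its call begins. camera_model takes no time and is no camera call.
- ctrl.sign_off(): hands the job in; it is judged then, once.
The state is a dict: "time": time; "qpos": joint angles; "dq": joint speeds; "joint_efforts": joint torques, N m; "eef_pos": TCP position; "tcp_rot": TCP orientation; "contact_force": force on the tool from outside, world axes, zero at the start; "wrist_torque": the same for the moment, N m; "opening": opening from 0.0 (shut) to 1.0 (fully open); "finger_force": force on a finger pad.
Only numpy, scipy, OpenCV 4.12 (cv2) and the standard library are available. Lean on these libraries where they do the work, as an engineer would, in place of code of your own. Each camera call takes 0.05 s, during which the arm holds its last target. There are 200 camera calls.

## Working session

There is one attempt and no reset: what is moved stays moved. The work goes in short steps, Python scripts to look and compute and a tool call to move; the robot and the scene stay as the last step left them, time stands still between calls to the robot, and variables do not carry over. Pictures are saved under pics/ and viewed, at most 10 in all, crops included, and the job is handed in when it is done.

Besides the shell and the picture viewer there is one more tool, called by a JSON object that holds its "method" and its "body", one argument or row to a line. move_arm: Moves the arm, as the interface text tells. Its arguments: {"type":"object","properties":{"plan":{"type":"array"},"force":{"type":"number"}},"required":["plan"]}

```bash
mkdir -p pics; ls; python3 - <<'E'
from plant import ctrl
import cv2,numpy as np
s=ctrl.get_state();print(s)
for n in("side","top"):
    im=ctrl.read_camera(n);cv2.imwrite(f"pics/{n}_raw0.png",im[:,:,::-1])
    cv2.imwrite(f"pics/{n}0.png",cv2.resize(im[:,:,::-1],(800,600),interpolation=cv2.INTER_CUBIC))
    m=ctrl.camera_model(n);print(n,m)
E
```

```text
pics
{'time': 0.0, 'qpos': array([ 1.01396486e+00,  2.87203616e-01,  1.57818453e+00,  1.04260166e-05,
        1.27857884e+00, -1.50008702e-01]), 'dq': array([ 2.71356494e-04, -2.36486511e-04, -2.77495051e-04, -1.01098027e-03,
       -8.68421254e-05, -8.76558987e-04]), 'joint_efforts': array([-1.27595551e-03, -4.05980086e+01, -2.92626822e+01, -2.15703244e-04,
        5.92502678e-03, -1.73026069e-05]), 'eef_pos': array([0.26671888, 0.61935635, 0.22991779]), 'tcp_rot': array([ 2.02012884e-01,  9.79382145e-01, -1.11206537e-03, -4.15570062e-04]), 'contact_force': array([-0.80509038,  0.04502384, -0.88548178]), 'wrist_torque': array([ 0.04437634,  0.02349917, -0.01655132]), 'finger_force': 0.0, 'opening': 0.9977497286287431}
side {'intrinsics': array([[408.74304279,   0.        , 255.89630324],
       [  0.        , 408.74304279, 198.44983103],
       [  0.        ,   0.        ,   1.        ]]), 'distortion': array([-0.13235125,  0.        ,  0.        ,  0.        ,  0.        ]), 'cam_to_world': array([[-0.92069684,  0.26496553, -0.28654948,  0.12246066],
       [-0.390274  , -0.62152805,  0.67925627,  1.08122849],
       [ 0.00188096,  0.73722191,  0.67564807,  1.23122482],
       [ 0.        ,  0.        ,  0.        ,  1.        ]])}
top {'intrinsics': array([[453.67412926,   0.        , 260.89209528],
       [  0.        , 453.67412926, 190.94126753],
       [  0.        ,   0.        ,   1.        ]]), 'distortion': array([-0.09334814,  0.        ,  0.        ,  0.        ,  0.        ]), 'cam_to_world': array([[-0.05789707,  0.97700672, -0.20519698,  0.29362932],
       [-0.99831742, -0.05732004,  0.00876035,  0.00575443],
       [-0.00320298,  0.20535892,  0.97868149,  1.60088825],
       [ 0.        ,  0.        ,  0.        ,  1.        ]])}
```

View pics/side0.png

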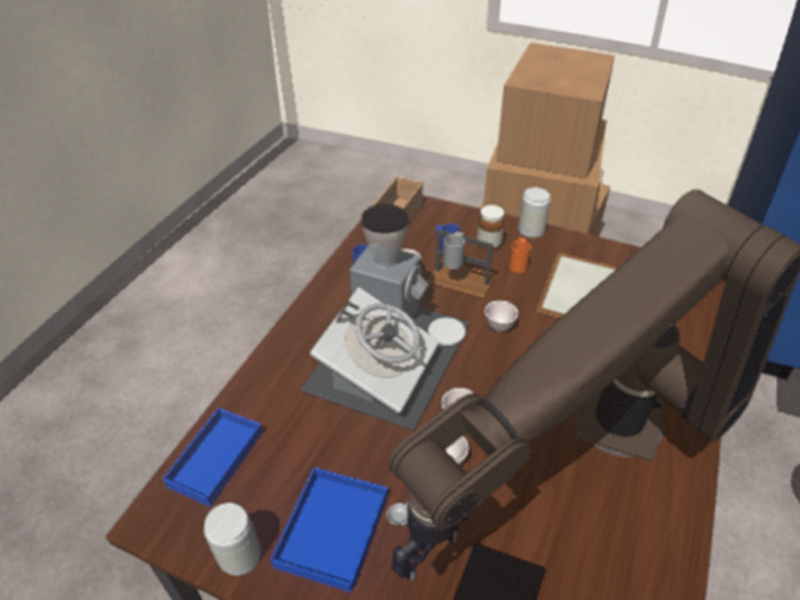

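View pics/top0.png

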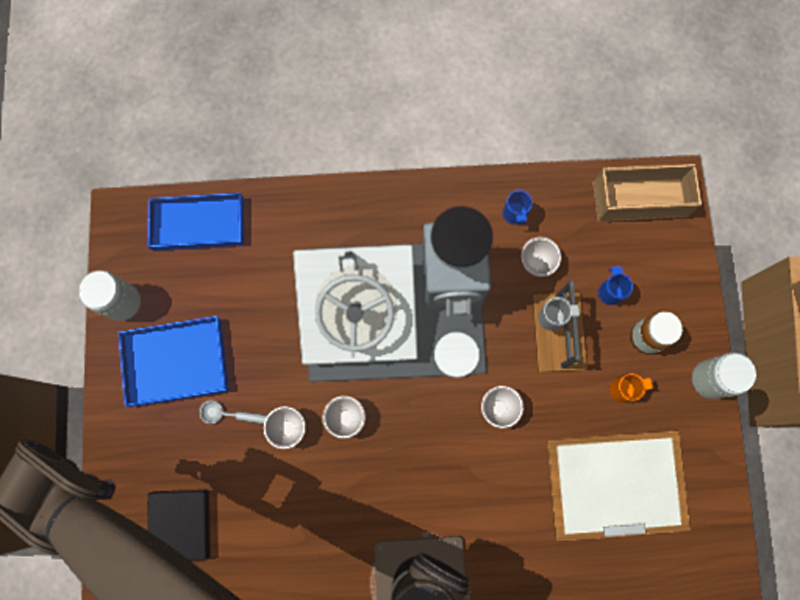

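Top view: the grinder's wheel hub is at about (355,312) and the catch tray at (457,354). The jug is at (556,313) on the left of the stand bar (572,325). Side view: wheel at (390,333), jug at (454,250). Next I'll enlarge both areas.

```bash
cat > h.py <<'E'
import cv2,numpy as np,json
from plant import ctrl
def crop(im,u0,v0,w,h,s):
    c=cv2.resize(im[v0:v0+h,u0:u0+w],(w*s,h*s),interpolation=cv2.INTER_CUBIC)
    for u in range(-(-u0//10)*10,u0+w,10):
        x=int((u-u0+.5)*s);cv2.line(c,(x,0),(x,6),(0,255,255),1);cv2.putText(c,str(u),(x-8,16),0,.33,(0,255,255),1)
    for v in range(-(-v0//10)*10,v0+h,10):
        y=int((v-v0+.5)*s);cv2.line(c,(0,y),(6,y),(0,255,255),1);cv2.putText(c,str(v),(8,y+4),0,.33,(0,255,255),1)
    return c
def ray(n,uv):
    m=ctrl.camera_model(n);p=cv2.undistortPoints(np.array([[uv]],float),m["intrinsics"],m["distortion"])[0,0]
    T=m["cam_to_world"];d=T[:3,:3]@np.array([p[0],-p[1],-1]);return T[:3,3],d/np.linalg.norm(d)
def onz(n,uv,z):
    o,d=ray(n,uv);return o+d*(z-o[2])/d[2]
def tri(a,b):
    A=np.zeros((3,3));y=np.zeros(3);L=[ray("top",a),ray("side",b)]
    for o,d in L:
        P=np.eye(3)-np.outer(d,d);A+=P;y+=P@o
    x=np.linalg.solve(A,y);return x,[np.linalg.norm(np.cross(x-o,d)) for o,d in L]
def proj(n,X):
    m=ctrl.camera_model(n);T=np.linalg.inv(m["cam_to_world"]);X=np.atleast_2d(X)@T[:3,:3].T+T[:3,3]
    return cv2.projectPoints(X*[1,-1,-1],np.zeros(3),np.zeros(3),m["intrinsics"],m["distortion"])[0][:,0]
E
python3 - <<'E'
from h import *
t=cv2.imread("pics/top_raw0.png");s=cv2.imread("pics/side_raw0.png")
cv2.imwrite("pics/wheel0.png",np.hstack([crop(t,186,154,80,100,5),crop(s,208,180,80,100,5)]))
cv2.imwrite("pics/stand0.png",np.vstack([np.hstack([crop(t,336,176,66,50,6),crop(s,268,135,66,50,6)]),np.hstack([crop(t,266,196,66,50,6),crop(s,255,190,66,50,6)])]))
E
```

```text
(no output)
```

View pics/wheel0.png

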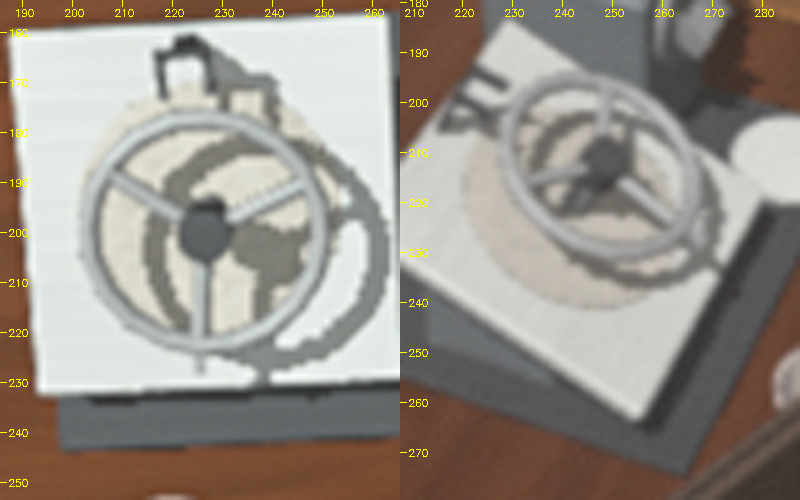

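View pics/stand0.png

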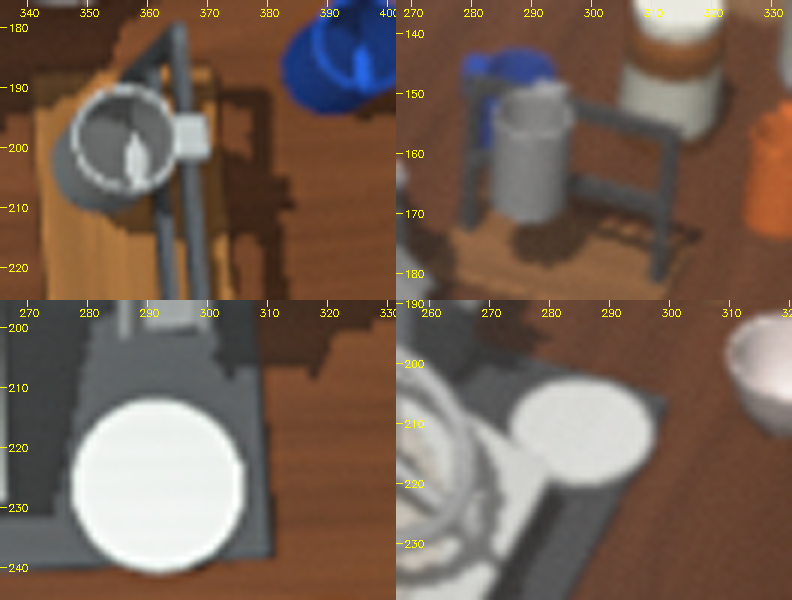

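The crops show:
- **Wheel, top view:** the rim spans about u 201.5 to 251 and v 175 to 224.5. The index tab is at the bottom (225.5,228) and the fork gap at (222.4,169).
- **Jug rim centre:** top view (356.6,198.7), side view (290.4,152.9).
- **Tray centre:** top view (291.9,226.3), side view (285.8,211.4).

Next I'll fit these.

```bash
cat >> h.py <<'E'
c25,s25=np.cos(np.radians(25)),np.sin(np.radians(25))
def wp(p,r,a,h=0):  # p: hub xyz, yaw ; radius, angle, height over the wheel plane
    a,r=np.broadcast_arrays(np.asarray(a,float),r);X=np.stack([c25*r*np.cos(a)-s25*h,r*np.sin(a),s25*r*np.cos(a)+c25*h],-1)
    c,s=np.cos(p[3]),np.sin(p[3]);return X@np.array([[c,-s,0],[s,c,0],[0,0,1]]).T+p[:3]
E
python3 - <<'E'
from h import *
from scipy.optimize import least_squares
A=np.linspace(0,2*np.pi,721)
ext={"top":[203.9,249.3,177.1,222.9],"side":[229.5,266.3,195.9,229.7]}
hub={"top":(226.5,199.7),"side":(248.7,211.5)}
def f(q):
    r=[]
    for n in ext:
        P=proj(n,wp(q,.075,A));r+=list(np.r_[P.min(0)[0],P.max(0)[0],P.min(0)[1],P.max(0)[1]]-ext[n])
        r+=list(.5*(proj(n,wp(q,0,0.,.014))[0]-hub[n]))
    r+=list(proj("top",wp(q,.095,q[4]))[0]-(225.5,227.9))
    P=proj("top",wp(q,np.array([.088,.114]),q[5]));r+=list(((P-[(222.4,172.9),(222.3,165.1)])*[1,.3]).ravel())
    return r
h0=tri(hub["top"],hub["side"])[0];print(h0)
s=least_squares(f,[*h0,0,-3.1,.1]);print(s.x.round(4),np.round(s.fun,1))
np.save("w.npy",s.x)
g=proj("side",wp(s.x,.095,s.x[4:6]));print("idx/mark side px",g.round(1))
print("jug rim",tri((356.6,198.7),(290.4,152.9)))
print("tray",tri((291.9,226.3),(285.8,211.4)), onz("top",(291.9,226.3),.02),onz("side",(285.8,211.4),.02))
print("jug z.166",onz("top",(356.6,198.7),.166),onz("side",(290.4,152.9),.166))
print("bar",onz("top",(364.8,179.7),.16),onz("top",(369.7,225.5),.16),"strap",onz("top",(367.5,198.3),.164))
E
```

```text
[0.56622809 0.10337676 0.18333039]
[ 0.5683  0.1035  0.1768  0.1045 -3.3532 -0.0286] [-0.7  0.9  0.1 -0.2  0.1  0.8 -1.1 -0.3  0.1  0.1  0.1 -0.6 -0.   0.7
  0.6  0.1 -0.4  0.1]
idx/mark side px [[267.8 228.4]
 [225.2 199.3]]
jug rim (array([ 0.54840037, -0.31287115,  0.17346276]), [np.float64(0.0010555014405147344), np.float64(0.0010555014405145482)])
tray (array([ 0.48973184, -0.10993269,  0.02123451]), [np.float64(0.0024067819615252437), np.float64(0.002406781961525299)]) [ 0.49226904 -0.10958868  0.02      ] [ 0.48767589 -0.11134332  0.02      ]
jug z.166 [ 0.55078802 -0.31435832  0.166     ] [ 0.55031711 -0.32273442  0.166     ]
bar [ 0.61336513 -0.34916227  0.16      ] [ 0.4620952  -0.34931968  0.16      ] strap [ 0.55035095 -0.35047887  0.164     ]
```

```bash
python3 - <<'E'
from h import *
from scipy.optimize import least_squares
a=onz("top",(197.5,243.5),.008);b=onz("top",(310.8,238.2),.008);d=a-b;yaw=np.arctan2(-d[0],d[1]);print(a,b,"yaw",yaw)
A=np.linspace(0,2*np.pi,721)
ext={"top":[203.9,249.3,177.1,222.9],"side":[229.5,266.3,195.9,229.7]}
hub={"top":(226.5,199.7),"side":(248.7,211.5)}
def f(z):
    q=np.r_[z[:3],yaw,z[3:]];r=[]
    for n in ext:
        P=proj(n,wp(q,.075,A));r+=list(np.r_[P.min(0)[0],P.max(0)[0],P.min(0)[1],P.max(0)[1]]-ext[n])
        r+=list(.5*(proj(n,wp(q,0,0.,.014))[0]-hub[n]))
    r+=list(proj("top",wp(q,.095,q[4]))[0]-(225.5,227.9))
    P=proj("top",wp(q,np.array([.088,.114]),q[5]));r+=list(((P-[(222.4,172.9),(222.3,165.1)])*[1,.3]).ravel())
    return r
s=least_squares(f,[.567,.1035,.177,-3.1,.1]);q=np.r_[s.x[:3],yaw,s.x[3:]];print(q.round(4),np.round(s.fun,1))
np.save("w.npy",q)
print("side px idx,mark",proj("side",wp(q,.095,q[4:6])).round(1))
for n in("top","side"):
    im=cv2.imread(f"pics/{n}_raw0.png");u,v=(186,154) if n=="top" else(208,180)
    c=crop(im,u,v,80,100,5)
    for X,col in((wp(q,.075,A[::10]),(0,0,255)),(wp(q,np.linspace(0,.095,10),q[4]),(0,255,0)),(wp(q,np.linspace(0,.114,10),q[5]),(255,0,255))):
        for P in proj(n,X): cv2.circle(c,tuple(((P-[u,v]+.5)*5).astype(int)),2,col,-1)
    globals()[n]=c
cv2.imwrite("pics/fit.png",np.hstack([top,side]))
E
```

```text
[0.45222428 0.22484148 0.008     ] [ 0.44778133 -0.17389659  0.008     ] yaw -0.011142090332943968
[ 0.5683  0.1035  0.1769 -0.0111 -3.2487  0.0761] [-0.6  1.   0.1 -0.2  0.   0.8 -1.2 -0.2 -0.4  0.5  0.1 -0.5 -0.   0.7
  0.6  0.1 -0.4  0.1]
side px idx,mark [[267.7 228.6]
 [225.2 199.3]]
```

View pics/fit.png

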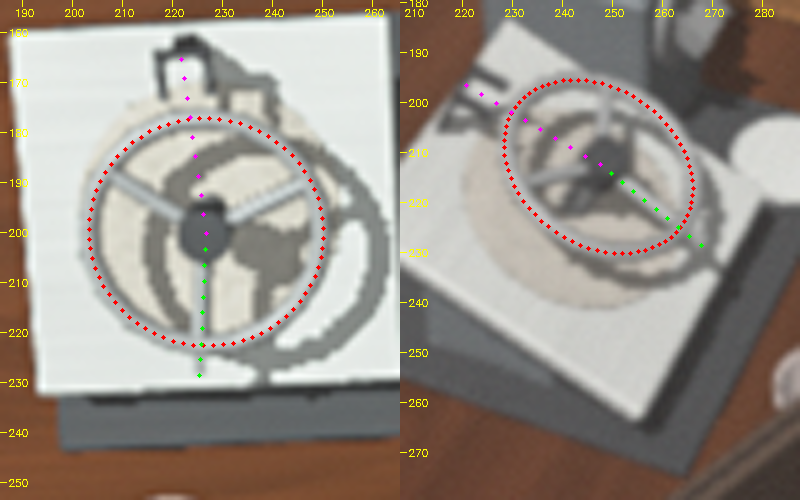

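The fit overlay lies on the rim, the index spoke and the fork gap. The wheel is at about -3.25 and the mark at about +0.08, so it needs about 3.33 rad. I'll push a spoke round with the shut fingers.

{"method": "move_arm", "body": {
  "plan": [
    {"x":-0.02,"y":-0.01,"z":-0.045,"yaw":-0.14,"fingers":1},
    {"x":-0.05,"y":-0.03,"z":-0.08,"yaw":-0.28,"fingers":1},
    {"x":-0.08,"y":-0.05,"z":-0.1,"yaw":-0.408,"fingers":1},
    {"x":-0.1,"y":-0.06,"z":-0.1,"yaw":-0.408,"fingers":1},
    {"x":-0.1,"y":-0.06,"z":-0.1,"yaw":-0.408,"fingers":1}
  ]
}}

```text
time: 0.6
eef_pos: [0.337, 0.5235, 0.3323]
tcp_rot: [0.001, 1.0, 0.0, 0.001]
contact_force: [-0.3, 0.0, 0.0]
opening: 0.147
finger_force: 0.0
```

{"method": "move_arm", "body": {
  "plan": [
    {"x":-0.136,"y":-0.208,"fingers":1},
    {"x":-0.136,"y":-0.208,"fingers":1},
    {"x":-0.136,"y":-0.208,"fingers":1},
    {"x":-0.136,"y":-0.208,"fingers":1},
    {"x":-0.136,"y":-0.208,"fingers":1}
  ]
}}

```text
validation failed for argument at $.pl...
```

{"method": "move_arm", "body": {
  "plan": [
    {"x":-0.135,"y":-0.208,"fingers":1},
    {"x":-0.135,"y":-0.208,"fingers":1},
    {"x":-0.135,"y":-0.208,"fingers":1},
    {"x":-0.135,"y":-0.208,"fingers":1},
    {"x":-0.135,"y":-0.208,"fingers":1}
  ]
}}

```text
validation failed for argument at $.pl...
```

{"method": "move_arm", "body": {
  "plan": [
    {"x":-0.135,"y":-0.208,"z":0,"yaw":0,"fingers":1},
    {"x":-0.135,"y":-0.208,"z":0,"yaw":0,"fingers":1},
    {"x":-0.135,"y":-0.208,"z":0,"yaw":0,"fingers":1},
    {"x":-0.135,"y":-0.208,"z":0,"yaw":0,"fingers":1},
    {"x":-0.135,"y":-0.208,"z":0,"yaw":0,"fingers":1}
  ]
}}

```text
time: 1.1
eef_pos: [0.4704, 0.3163, 0.33]
tcp_rot: [-0.001, 1.0, -0.0, -0.001]
contact_force: [0.7, 0.7, 0.4]
opening: -0.005
finger_force: 0.0
```

{"method": "move_arm", "body": {
  "plan": [
    {"x":-0.134,"y":-0.208,"z":0,"yaw":0,"fingers":1},
    {"x":-0.134,"y":-0.208,"z":0,"yaw":0,"fingers":1},
    {"x":-0.134,"y":-0.208,"z":0,"yaw":0,"fingers":1},
    {"x":-0.134,"y":-0.208,"z":0,"yaw":0,"fingers":1},
    {"x":-0.134,"y":-0.208,"z":0,"yaw":0,"fingers":1}
  ]
}}

```text
time: 1.6
eef_pos: [0.6051, 0.1085, 0.3299]
tcp_rot: [-0.001, 1.0, 0.0, -0.001]
contact_force: [0.9, 1.0, -0.2]
opening: 0.001
finger_force: 0.0
```

```bash
python3 - <<'E'
from h import *
q=np.load("w.npy");p0=ctrl.get_state()["eef_pos"];print(p0)
def tip(a):
    return wp(q,.0445,a)-[.0015,0,.0222]
for a in np.r_[.1,.1+np.arange(1,6)*.22,1.2+np.arange(1,12)*.22]:
    P=tip(a);print(round(a,2),P.round(4),"cum tool from first:",((P-tip(.1))*[-1,1,-1]).round(4))
print(((tip(.1)-p0)*[-1,1,-1]).round(4))
E
```

```text
[0.60514598 0.1085255  0.32994353]
0.1 [0.607  0.1075 0.1734] cum tool from first: [-0.  0. -0.]
0.32 [0.6052 0.1171 0.1725] cum tool from first: [0.0017 0.0096 0.0009]
0.54 [0.6016 0.126  0.1708] cum tool from first: [0.0053 0.0185 0.0026]
0.76 [0.5964 0.1339 0.1683] cum tool from first: [0.0106 0.0263 0.0051]
0.98 [0.5897 0.1403 0.1651] cum tool from first: [0.0173 0.0327 0.0082]
1.2 [0.5819 0.1449 0.1615] cum tool from first: [0.0251 0.0373 0.0119]
1.42 [0.5733 0.1475 0.1575] cum tool from first: [0.0336 0.0399 0.0159]
1.64 [0.5645 0.148  0.1533] cum tool from first: [0.0425 0.0404 0.02  ]
1.86 [0.5558 0.1463 0.1493] cum tool from first: [0.0512 0.0388 0.0241]
2.08 [0.5476 0.1426 0.1455] cum tool from first: [0.0594 0.0351 0.0279]
2.3 [0.5403 0.137  0.1421] cum tool from first: [0.0667 0.0295 0.0312]
2.52 [0.5343 0.1298 0.1394] cum tool from first: [0.0727 0.0223 0.034 ]
2.74 [0.5299 0.1214 0.1373] cum tool from first: [0.0771 0.0138 0.036 ]
2.96 [0.5272 0.112  0.1362] cum tool from first: [0.0798 0.0045 0.0372]
3.18 [0.5265 0.1023 0.1359] cum tool from first: [ 0.0805 -0.0053  0.0375]
3.4 [0.5277 0.0926 0.1365] cum tool from first: [ 0.0793 -0.0149  0.0369]
3.62 [0.5308 0.0835 0.138 ] cum tool from first: [ 0.0762 -0.0241  0.0354]
[-0.0018 -0.001   0.1566]
```

{"method": "move_arm", "body": {
  "plan": [
    {"x":0,"y":0,"z":0.04,"yaw":0,"fingers":1},
    {"x":0,"y":0,"z":0.08,"yaw":0,"fingers":1},
    {"x":0,"y":0,"z":0.11,"yaw":0,"fingers":1},
    {"x":0,"y":0,"z":0.135,"yaw":0,"fingers":1},
    {"x":0,"y":0,"z":0.157,"yaw":0,"fingers":1}
  ]
}}

```text
time: 2.1
eef_pos: [0.6033, 0.1104, 0.1709]
tcp_rot: [-0.001, 1.0, 0.0, -0.002]
contact_force: [-0.1, 0.2, -0.1]
opening: -0.0
finger_force: 0.0
```

{"method": "move_arm", "body": {
  "plan": [
    {"x":0.0,"y":0.0085,"z":0.001,"yaw":0,"fingers":1},
    {"x":0.0033,"y":0.0175,"z":0.0026,"yaw":0,"fingers":1},
    {"x":0.0086,"y":0.0253,"z":0.005,"yaw":0,"fingers":1},
    {"x":0.0153,"y":0.0317,"z":0.0082,"yaw":0,"fingers":1},
    {"x":0.0231,"y":0.0363,"z":0.0119,"yaw":0,"fingers":1}
  ]
}}

```text
time: 2.6
eef_pos: [0.584, 0.1462, 0.1646]
tcp_rot: [-0.001, 1.0, -0.001, 0.004]
contact_force: [4.5, -3.3, 0.3]
opening: 0.001
finger_force: 2.2
```

{"method": "move_arm", "body": {
  "plan": [
    {"x":0.0085,"y":0.0026,"z":0.004,"yaw":0,"fingers":1},
    {"x":0.0174,"y":0.0031,"z":0.0081,"yaw":0,"fingers":1},
    {"x":0.0261,"y":0.0015,"z":0.0122,"yaw":0,"fingers":1},
    {"x":0.0343,"y":-0.0022,"z":0.016,"yaw":0,"fingers":1},
    {"x":0.0416,"y":-0.0078,"z":0.0193,"yaw":0,"fingers":1}
  ]
}}

```text
time: 3.1
eef_pos: [0.5418, 0.1394, 0.1459]
tcp_rot: [-0.001, 1.0, 0.001, 0.003]
contact_force: [3.4, 2.3, 3.0]
opening: 0.0
finger_force: 1.8
```

{"method": "move_arm", "body": {
  "plan": [
    {"x":0.006,"y":-0.0072,"z":0.0028,"yaw":0,"fingers":1},
    {"x":0.0104,"y":-0.0157,"z":0.0048,"yaw":0,"fingers":1},
    {"x":0.0131,"y":-0.025,"z":0.006,"yaw":0,"fingers":1},
    {"x":0.0138,"y":-0.0348,"z":0.0063,"yaw":0,"fingers":1},
    {"x":0.0138,"y":-0.0348,"z":0.0063,"yaw":0,"fingers":1}
  ]
}}

```text
time: 3.6
eef_pos: [0.5245, 0.1016, 0.1356]
tcp_rot: [-0.0, 1.0, -0.001, -0.002]
contact_force: [-0.6, 0.4, -0.4]
opening: -0.005
finger_force: 0.0
```

```bash
python3 - <<'E'
from h import *
t=ctrl.read_camera("top")[:,:,::-1];s=ctrl.read_camera("side")[:,:,::-1]
print(ctrl.get_state()["eef_pos"])
cv2.imwrite("pics/w1.png",np.hstack([crop(t,186,154,80,100,5),crop(s,208,180,80,100,5)]))
E
```

```text
[0.52492595 0.10225176 0.13570631]
```

View pics/w1.png

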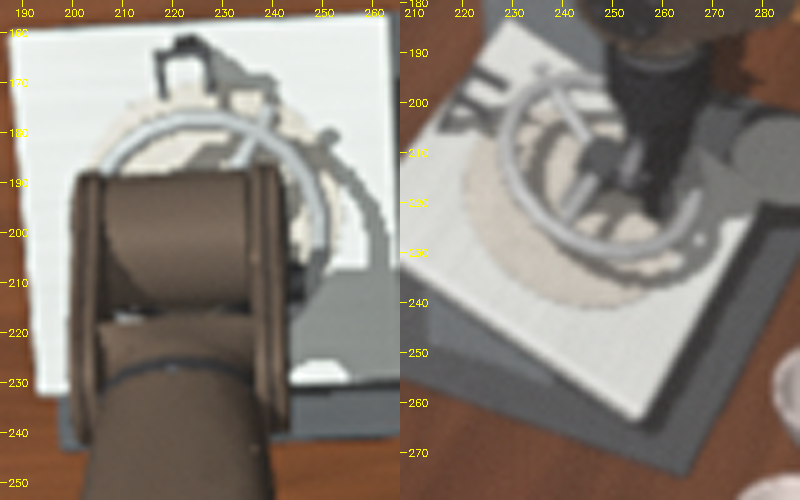

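The wheel has turned: the index tab now stands at upper right, top (240,176) and side (236.6,193). About half a radian remains.

```bash
python3 - <<'E'
from h import *
q=np.load("w.npy")
for a in np.arange(-.9,-.2,.1): print(round(a,2),proj("top",wp(q,.095,a)).round(1),proj("side",wp(q,.095,a)).round(1))
print("mark",q[5])
E
```

```text
-0.9 [[249.1 181.1]] [[242.7 191.2]]
-0.8 [[247. 179.]] [[240.5 191.2]]
-0.7 [[244.7 177.1]] [[238.3 191.3]]
-0.6 [[242.3 175.4]] [[236.1 191.7]]
-0.5 [[239.6 174. ]] [[234.1 192.3]]
-0.4 [[236.8 172.8]] [[232.2 193.1]]
-0.3 [[233.9 171.9]] [[230.4 194. ]]
mark 0.07608115802004843
```

{"method": "move_arm", "body": {
  "plan": [
    {"x":-0.0003,"y":-0.0045,"z":-0.0002,"yaw":0,"fingers":1},
    {"x":-0.0012,"y":-0.0095,"z":-0.0006,"yaw":0,"fingers":1},
    {"x":-0.002,"y":-0.0125,"z":-0.001,"yaw":0,"fingers":1},
    {"x":-0.003,"y":-0.0155,"z":-0.0015,"yaw":0,"fingers":1},
    {"x":-0.0037,"y":-0.0172,"z":-0.0018,"yaw":0,"fingers":1}
  ]
}}

```text
time: 4.2
eef_pos: [0.5299, 0.0858, 0.1387]
tcp_rot: [-0.001, 1.0, 0.0, -0.0]
contact_force: [-1.0, 3.4, 0.6]
opening: -0.0
finger_force: 1.4
```

```bash
python3 - <<'E'
from h import *
q=np.load("w.npy")
t=ctrl.read_camera("top")[:,:,::-1];s=ctrl.read_camera("side")[:,:,::-1]
print(ctrl.get_state()["eef_pos"])
a,b=crop(t,206,156,50,36,8),crop(s,212,184,50,36,8)
cv2.imwrite("pics/w2.png",np.hstack([a,b]))
for x in np.arange(-.4,.2,.1): print(round(x,2),proj("top",wp(q,.095,x)).round(1),proj("side",wp(q,.095,x)).round(1))
E
```

```text
[0.52999619 0.08557038 0.13876693]
-0.4 [[236.8 172.8]] [[232.2 193.1]]
-0.3 [[233.9 171.9]] [[230.4 194. ]]
-0.2 [[231.  171.3]] [[228.8 195.2]]
-0.1 [[228. 171.]] [[227.3 196.5]]
-0.0 [[225. 171.]] [[226.1 198. ]]
0.1 [[222.  171.3]] [[225.  199.7]]
0.2 [[219.  171.9]] [[224.2 201.5]]
```

View pics/w2.png

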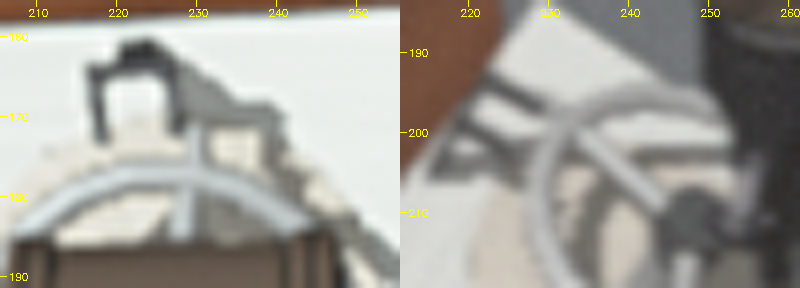

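The tab tip is at top (229.6,171.5) and the gap middle at (222.6,172). About 0.235 rad remains, so I'll push slowly.

{"method": "move_arm", "body": {
  "plan": [
    {"x":-0.0012,"y":-0.0024,"z":-0.0006,"yaw":0,"fingers":1},
    {"x":-0.0024,"y":-0.0046,"z":-0.0011,"yaw":0,"fingers":1},
    {"x":-0.0034,"y":-0.0065,"z":-0.0016,"yaw":0,"fingers":1},
    {"x":-0.0042,"y":-0.008,"z":-0.002,"yaw":0,"fingers":1},
    {"x":-0.0046,"y":-0.0086,"z":-0.0022,"yaw":0,"fingers":1}
  ]
}}

```text
time: 4.8
eef_pos: [0.5344, 0.0772, 0.1408]
tcp_rot: [-0.001, 1.0, -0.0, -0.0]
contact_force: [-1.2, 3.4, 0.2]
opening: -0.0
finger_force: 1.4
```

```bash
python3 - <<'E'
from h import *
t=ctrl.read_camera("top")[:,:,::-1];s=ctrl.read_camera("side")[:,:,::-1]
print(ctrl.get_state()["eef_pos"])
cv2.imwrite("pics/w3.png",np.hstack([crop(t,206,156,36,32,11),crop(s,212,184,36,32,11)]))
E
```

```text
[0.53448507 0.07715826 0.14079665]
```

View pics/w3.png

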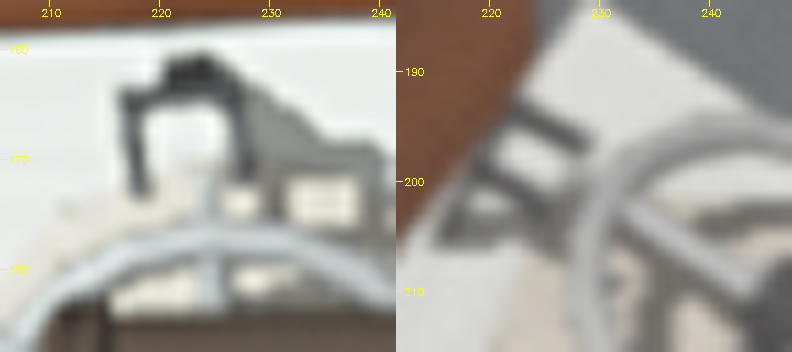

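The tab tip is at (224.1,172) and the gap middle at (223,172), so about 0.04 rad is still missing. After that last nudge I'll back off and lift out.

{"method": "move_arm", "body": {
  "plan": [
    {"x":-0.0006,"y":-0.001,"z":-0.0003,"yaw":0,"fingers":1},
    {"x":-0.0011,"y":-0.0018,"z":-0.0005,"yaw":0,"fingers":1},
    {"x":-0.0011,"y":-0.0018,"z":-0.0005,"yaw":0,"fingers":1},
    {"x":0.001,"y":0.001,"z":0.0,"yaw":0,"fingers":1},
    {"x":0.002,"y":0.004,"z":0.0,"yaw":0,"fingers":1}
  ]
}}

```text
time: 5.4
eef_pos: [0.5328, 0.0809, 0.1409]
tcp_rot: [-0.001, 1.0, -0.001, 0.001]
contact_force: [-0.3, 0.9, 0.0]
opening: 0.002
finger_force: 0.0
```

{"method": "move_arm", "body": {
  "plan": [
    {"x":0,"y":0,"z":-0.03,"yaw":0,"fingers":1},
    {"x":0,"y":0,"z":-0.07,"yaw":0,"fingers":1},
    {"x":0,"y":0,"z":-0.11,"yaw":0,"fingers":1},
    {"x":0.02,"y":0.0,"z":-0.15,"yaw":0,"fingers":1},
    {"x":0.05,"y":0.0,"z":-0.18,"yaw":0,"fingers":1}
  ]
}}

```text
time: 5.9
eef_pos: [0.4833, 0.0808, 0.3241]
tcp_rot: [-0.0, 1.0, -0.001, 0.002]
contact_force: [0.1, 0.0, 0.2]
opening: 0.001
finger_force: 0.0
```

```bash
python3 - <<'E'
from h import *
t=ctrl.read_camera("top")[:,:,::-1];print(ctrl.get_state()["eef_pos"])
cv2.imwrite("pics/top_raw4.png",t)
t0=cv2.imread("pics/top_raw0.png");g=t.astype(int).sum(2)//3;g0=t0.astype(int).sum(2)//3
for v in range(167,178): print(v,g[v,212:234], (g-g0)[v,216:230])
E
```

```text
[0.48136973 0.0813701  0.32991691]
167 [234 234 235 239 214 135 123 214 243 240 239 239 242 245 196 115 118 138
 143 141 138 142] [9 4 4 7 4 4 5 5 6 5 7 3 4 4]
168 [234 235 236 238 213 134 112 211 242 238 236 237 238 242 198 122 116 136
 144 143 142 137] [7 3 3 8 5 4 4 5 4 4 6 2 3 5]
169 [234 233 234 236 221 145  95 200 239 236 234 234 236 233 190 127 107 125
 139 141 141 140] [8 5 2 7 4 5 5 4 6 6 7 2 3 3]
170 [232 232 232 235 233 170  94 194 237 232 224 216 222 222 185 126  89 110
 130 129 130 130] [4 6 2 6 5 5 6 2 2 8 8 3 1 3]
171 [233 234 234 236 240 185 101 171 224 224 205 181 177 200 181 120  87 109
 127 122 122 126] [  5   7   3   5   8   5  -6 -25 -35 -12   8   4   2   2]
172 [235 235 235 235 235 184 108 148 205 219 200 181 155 187 190 138 120 126
 126 126 160 182] [  4   7   2   6   8   3 -15 -33 -60 -26   6   4   2   4]
173 [235 233 230 227 227 191 134 147 201 220 206 189 164 193 215 199 194 159
 124 124 187 220] [  6   6   4   4   5   3 -11 -27 -51 -21  10   8   8   3]
174 [218 223 222 221 226 218 194 193 215 223 210 190 165 192 221 227 226 175
 122 123 189 225] [  6   7   6   7   8   6  -5 -25 -50 -20   8   7   6   5]
175 [211 220 221 223 225 226 224 223 222 210 197 188 167 177 195 199 195 160
 129 126 175 215] [  5   5   5  21  38  25   9  -5 -25 -11   5   2  -4   1]
176 [224 223 223 223 221 208 202 202 203 195 194 197 187 183 185 183 181 174
 170 162 164 177] [ 5  7  5 14 33 26 17 15  6  2  1 -4 -4  5]
177 [227 224 220 214 205 190 187 192 202 211 214 211 206 204 205 206 206 206
 206 198 186 170] [ 10   5   0 -12   0  11  12   8   4   3   5   8  10  11]
```

Code on the tab pixels shows it 0.75 px (about 2.4 mm) short of the middle. It's a cheap fix: retrace the path and push about 1.4 mm further.

{"method": "move_arm", "body": {
  "plan": [
    {"x":-0.03,"y":0,"z":0.03,"yaw":0,"fingers":1},
    {"x":-0.05,"y":0,"z":0.07,"yaw":0,"fingers":1},
    {"x":-0.05,"y":0,"z":0.11,"yaw":0,"fingers":1},
    {"x":-0.05,"y":0.0,"z":0.15,"yaw":0,"fingers":1},
    {"x":-0.05,"y":0.0,"z":0.18,"yaw":0,"fingers":1}
  ]
}}

```text
time: 6.45
eef_pos: [0.5315, 0.0811, 0.138]
tcp_rot: [-0.001, 1.0, -0.0, -0.001]
contact_force: [0.2, -0.4, -0.6]
opening: 0.002
finger_force: 0.0
```

{"method": "move_arm", "body": {
  "plan": [
    {"x":-0.0016,"y":-0.003,"z":-0.0003,"yaw":0,"fingers":1},
    {"x":-0.0031,"y":-0.0058,"z":-0.0005,"yaw":0,"fingers":1},
    {"x":-0.0038,"y":-0.007,"z":-0.0008,"yaw":0,"fingers":1},
    {"x":-0.0038,"y":-0.007,"z":-0.0008,"yaw":0,"fingers":1},
    {"x":0,"y":0,"z":0.0,"yaw":0,"fingers":1}
  ]
}}

```text
time: 6.95
eef_pos: [0.5343, 0.0808, 0.143]
tcp_rot: [-0.0, 1.0, -0.0, 0.003]
contact_force: [-0.1, -0.2, 0.4]
opening: -0.001
finger_force: 0.0
```

{"method": "move_arm", "body": {
  "plan": [
    {"x":0,"y":0,"z":-0.03,"yaw":0,"fingers":1},
    {"x":0,"y":0,"z":-0.07,"yaw":0,"fingers":1},
    {"x":0,"y":0,"z":-0.11,"yaw":0,"fingers":1},
    {"x":0.02,"y":0.0,"z":-0.15,"yaw":0,"fingers":1},
    {"x":0.05,"y":0.0,"z":-0.18,"yaw":0,"fingers":1}
  ]
}}

```text
time: 7.45
eef_pos: [0.4835, 0.0814, 0.3255]
tcp_rot: [-0.001, 1.0, -0.0, 0.004]
contact_force: [0.2, -0.6, 0.3]
opening: 0.001
finger_force: 0.0
```

```bash
python3 - <<'E'
from h import *
t=ctrl.read_camera("top")[:,:,::-1];s=ctrl.get_state();print(s["eef_pos"],s["qpos"])
cv2.imwrite("pics/top_raw5.png",t)
t0=cv2.imread("pics/top_raw0.png");g=t.astype(int).sum(2)//3;g0=t0.astype(int).sum(2)//3
for v in range(170,176): print(v,g[v,216:230], (g-g0)[v,216:230])
E
```

```text
[0.48154479 0.0819459  0.33130986] [-3.92685941e-02 -2.05794345e-01  1.90432938e+00 -4.55962070e-04
  1.42994075e+00 -1.61233572e+00]
170 [233 169  94 194 237 232 225 221 225 222 183 126  90 110] [4 5 2 6 5 5 7 7 5 8 6 3 2 3]
171 [240 185 101 172 213 203 196 207 219 219 180 118  87 109] [  5   7   3   6  -3 -16 -15   1   7   7   7   2   2   2]
172 [235 183 109 146 192 187 175 202 220 220 190 138 120 126] [  4   6   3   4  -5 -29 -40 -12   5   7   6   4   2   4]
173 [226 191 135 148 196 198 189 208 222 221 212 197 192 160] [  5   6   5   5   0 -19 -28  -8   7   7   7   6   6   4]
174 [226 219 194 194 204 198 198 203 213 219 220 226 226 174] [  6   8   6   8  -3 -19 -17 -12  -2   7   7   6   6   4]
175 [226 225 224 223 205 189 189 177 183 194 194 199 199 167] [  6   4   5  21  21   4   1 -16  -9   6   4   2   0   8]
```

The repeat push went further than planned: the tab is now at 221.6 against the gap middle of 222.8, about 3.6 mm past. I'll nudge it back gently against the next spoke, feeling for contact.

{"method": "move_arm", "body": {
  "plan": [
    {"x":-0.03,"y":0.015,"z":0.03,"yaw":0,"fingers":1},
    {"x":-0.045,"y":0.0245,"z":0.07,"yaw":0,"fingers":1},
    {"x":-0.045,"y":0.0245,"z":0.12,"yaw":0,"fingers":1},
    {"x":-0.045,"y":0.0245,"z":0.165,"yaw":0,"fingers":1},
    {"x":-0.045,"y":0.0245,"z":0.194,"yaw":0,"fingers":1}
  ]
}}

```text
time: 8.0
eef_pos: [0.5262, 0.1063, 0.1242]
tcp_rot: [-0.001, 1.0, -0.0, -0.001]
contact_force: [-0.4, 0.3, 0.5]
opening: -0.0
finger_force: 0.0
```

{"method": "move_arm", "body": {
  "plan": [
    {"x":-0.0005,"y":0.004,"z":0,"yaw":0,"fingers":1},
    {"x":-0.0014,"y":0.008,"z":-0.0006,"yaw":0,"fingers":1},
    {"x":-0.0023,"y":0.012,"z":-0.001,"yaw":0,"fingers":1},
    {"x":-0.0023,"y":0.012,"z":-0.001,"yaw":0,"fingers":1},
    {"x":-0.0023,"y":0.012,"z":-0.001,"yaw":0,"fingers":1}
  ]
}}

```text
time: 8.5
eef_pos: [0.531, 0.1181, 0.1299]
tcp_rot: [-0.001, 1.0, 0.0, 0.002]
contact_force: [0.9, -0.9, 0.4]
opening: 0.001
finger_force: 0.0
```

```bash
cat > tab.py <<'E'
from h import *
t=ctrl.read_camera("top")[:,:,::-1];s=ctrl.get_state();print(s["eef_pos"],s["contact_force"],s["finger_force"])
t0=cv2.imread("pics/top_raw0.png");g=t.astype(int).sum(2)//3;g0=t0.astype(int).sum(2)//3
for v in range(171,175):
    d=np.clip(6-(g-g0)[v,216:230],0,None);d[d<4]=0;print(v,(g-g0)[v,216:230],round((d*np.arange(216,230)).sum()/max(d.sum(),1),2))
E
python3 tab.py
```

```text
[0.53059851 0.11800918 0.12938941] [-0.32808699 -0.60424084 -0.39019073] 0.0
171 [  6   8   4   7  -2 -14 -13   3   8   9   8   5   2   3] 221.76
172 [  5   8   4   6  -4 -27 -39 -10   7   8   9   5   4   5] 221.64
173 [  7   9   5   7   2 -17 -27  -6   8   8  11   8   9   6] 221.74
174 [  8   9   9  10  -1 -18 -16 -10   0   8   8   7   9   7] 221.87
```

{"method": "move_arm", "body": {
  "plan": [
    {"x":-0.0002,"y":0.0005,"z":-0.003,"yaw":0,"fingers":1},
    {"x":-0.0004,"y":0.001,"z":-0.005,"yaw":0,"fingers":1},
    {"x":-0.0006,"y":0.0015,"z":-0.006,"yaw":0,"fingers":1},
    {"x":-0.0008,"y":0.002,"z":-0.006,"yaw":0,"fingers":1},
    {"x":-0.0008,"y":0.002,"z":-0.006,"yaw":0,"fingers":1}
  ]
}}

```text
time: 9.05
eef_pos: [0.5305, 0.1199, 0.1338]
tcp_rot: [-0.001, 1.0, 0.0, -0.0]
contact_force: [-0.7, -0.5, 0.1]
opening: 0.001
finger_force: 0.0
```

{"method": "move_arm", "body": {
  "plan": [
    {"x":-0.0002,"y":0.0004,"z":0,"yaw":0,"fingers":1},
    {"x":-0.0004,"y":0.0008,"z":0,"yaw":0,"fingers":1},
    {"x":-0.0006,"y":0.0012,"z":0,"yaw":0,"fingers":1},
    {"x":-0.0006,"y":0.0012,"z":0,"yaw":0,"fingers":1},
    {"x":-0.0006,"y":0.0012,"z":0,"yaw":0,"fingers":1}
  ]
}}

```text
time: 9.55
eef_pos: [0.5311, 0.1211, 0.1338]
tcp_rot: [-0.001, 1.0, -0.0, -0.0]
contact_force: [-0.3, 0.5, 0.0]
opening: -0.0
finger_force: 0.0
```

```bash
python3 tab.py
```

```text
[0.53112421 0.1210773  0.13382543] [-0.71391983 -0.0586524  -0.34290368] 0.0
171 [  7   8   5   7  -2 -14 -14   3   8   9   9   4   3   4] 221.25
172 [  5   8   4   7  -3 -27 -39  -9   7   9   8   4   5   6] 221.65
173 [  7   9   6   7   0 -15 -27  -6   8   8  10   8   9   6] 221.71
174 [  8   9   8   9  -1 -17 -15  -9   0   8  10   7   8   7] 221.86
```

{"method": "move_arm", "body": {
  "plan": [
    {"x":-0.0003,"y":0.0005,"z":0,"yaw":0,"fingers":1},
    {"x":-0.0005,"y":0.0009,"z":0,"yaw":0,"fingers":1},
    {"x":-0.0007,"y":0.0013,"z":0,"yaw":0,"fingers":1},
    {"x":-0.0007,"y":0.0013,"z":0,"yaw":0,"fingers":1}
  ]
}}

```text
time: 10.0
eef_pos: [0.5318, 0.1224, 0.1338]
tcp_rot: [-0.001, 1.0, 0.0, 0.0]
contact_force: [0.5, -1.0, -0.9]
opening: -0.002
finger_force: 0.0
```

```bash
python3 tab.py|sed -n '1p;3p'
```

```text
[0.5318365  0.12241845 0.13381927] [ 0.75771654  0.03043329 -0.13734546] 0.0
172 [  5   9   3   6  -2 -26 -40  -9   6   8   8   5   5   6] 221.67
```

{"method": "move_arm", "body": {
  "plan": [
    {"x":-0.0003,"y":0.0005,"z":0,"yaw":0,"fingers":1},
    {"x":-0.0005,"y":0.0009,"z":0,"yaw":0,"fingers":1},
    {"x":-0.0007,"y":0.0013,"z":0,"yaw":0,"fingers":1},
    {"x":-0.0007,"y":0.0013,"z":0,"yaw":0,"fingers":1}
  ]
}}

```text
time: 10.45
eef_pos: [0.5325, 0.1235, 0.1338]
tcp_rot: [-0.001, 1.0, -0.0, -0.0]
contact_force: [0.2, -0.6, 0.5]
opening: 0.001
finger_force: 0.3
```

```bash
python3 tab.py|sed -n '1p;3p'
```

```text
[0.53246481 0.12356282 0.13377869] [-0.1995537  -1.63426435  0.23805572] 0.3045780770480633
172 [  5   9   5   6  -3 -27 -38 -10   7   9   8   5   4   6] 221.66
```

{"method": "move_arm", "body": {
  "plan": [
    {"x":-0.0003,"y":0.0005,"z":0,"yaw":0,"fingers":1},
    {"x":-0.0005,"y":0.0009,"z":0,"yaw":0,"fingers":1},
    {"x":-0.0007,"y":0.0013,"z":0,"yaw":0,"fingers":1},
    {"x":-0.0007,"y":0.0013,"z":0,"yaw":0,"fingers":1}
  ]
}}

```text
time: 10.9
eef_pos: [0.5332, 0.1247, 0.1339]
tcp_rot: [-0.001, 1.0, -0.0, -0.0]
contact_force: [-1.2, -3.6, 0.7]
opening: 0.003
finger_force: 1.4
```

```bash
python3 tab.py
```

```text
[0.53321329 0.12477288 0.13385841] [-1.44043141 -3.55702463  0.02232564] 1.3636843068525195
171 [  7   8   4   8  -1 -12  -9 -17  -7   9  10   5   2   2] 222.82
172 [  5   9   3   5  -7 -25 -27 -49 -23   9  10   6   3   6] 222.35
173 [  7   7   5   6   3 -10 -25 -51 -20   9  12   8  10   5] 222.72
174 [  8   9   8  10  10   3 -16 -47 -18  10   9   8   9   7] 223.02
```

The tab is now at about 222.6 against a gap middle of 222.8, which is within 1 mm. I'll back off, lift out and head for the jug.

```bash
python3 -c "
from h import *
s=ctrl.get_state();print(s['eef_pos'],s['qpos'])"
```

```text
[0.53321329 0.12477288 0.13385841] [ 4.47365884e-02  1.10184337e-01  1.97060214e+00 -4.51032143e-04
  1.06098996e+00 -1.52704421e+00]
```

{"method": "move_arm", "body": {
  "plan": [
    {"x":0.002,"y":-0.006,"z":0,"yaw":0,"fingers":1},
    {"x":0.002,"y":-0.006,"z":-0.05,"yaw":0,"fingers":1},
    {"x":0.002,"y":-0.006,"z":-0.1,"yaw":0,"fingers":1},
    {"x":0.03,"y":-0.006,"z":-0.145,"yaw":0,"fingers":1},
    {"x":0.07,"y":-0.006,"z":-0.17,"yaw":0,"fingers":1}
  ]
}}

```text
time: 11.45
eef_pos: [0.4647, 0.1191, 0.3081]
tcp_rot: [-0.0, 1.0, 0.001, 0.003]
contact_force: [1.0, -0.4, 1.7]
opening: 0.002
finger_force: 0.0
```

```bash
python3 tab.py; python3 -c "
from h import *
s=ctrl.get_state();print(s['qpos'])"
```

```text
[0.46049475 0.11996724 0.31299618] [-2.88076688  3.41884427  1.41539668] 0.0
171 [  5   5   3   6  -4 -15 -11 -19  -9   7   7   4   2   1] 222.75
172 [  4   6   3   4  -9 -28 -28 -49 -25   7   6   3   3   5] 222.31
173 [  5   6   4   5   0 -13 -27 -45 -16   8   9   5   7   4] 222.49
174 [  6   7   5   7   8  -1 -19 -42 -18   6   7   5   6   5] 222.86
[ 4.01980700e-02 -2.27374657e-01  1.95473439e+00  1.88864204e-03
  1.40412668e+00 -1.53358291e+00]
```

{"method": "move_arm", "body": {
  "plan": [
    {"x":0,"y":-0.045,"z":0,"yaw":0,"fingers":1},
    {"x":0,"y":-0.09,"z":0,"yaw":0,"fingers":1},
    {"x":0,"y":-0.135,"z":0,"yaw":0,"fingers":1},
    {"x":0,"y":-0.18,"z":0,"yaw":0,"fingers":1},
    {"x":0,"y":-0.22,"z":0,"yaw":0,"fingers":1}
  ]
}}

```text
time: 12.0
eef_pos: [0.4634, -0.1027, 0.3039]
tcp_rot: [-0.0, 1.0, 0.0, 0.001]
contact_force: [1.2, -0.1, -0.0]
opening: -0.002
finger_force: 0.0
```

{"method": "move_arm", "body": {
  "plan": [
    {"x":0,"y":-0.045,"z":0,"yaw":0,"fingers":1},
    {"x":0,"y":-0.09,"z":0,"yaw":0,"fingers":1},
    {"x":0,"y":-0.135,"z":0,"yaw":0,"fingers":1},
    {"x":0,"y":-0.18,"z":0,"yaw":0,"fingers":1},
    {"x":0,"y":-0.214,"z":0,"yaw":0,"fingers":1}
  ]
}}

```text
time: 12.5
eef_pos: [0.4636, -0.3174, 0.3036]
tcp_rot: [0.0, 1.0, 0.0, 0.001]
contact_force: [1.2, 0.1, -0.8]
opening: -0.0
finger_force: 0.0
```

{"method": "move_arm", "body": {
  "plan": [
    {"x":0,"y":0,"z":0,"yaw":0.14,"fingers":0.5},
    {"x":0,"y":0,"z":0,"yaw":0.28,"fingers":0},
    {"x":0,"y":0,"z":0,"yaw":0.42,"fingers":0},
    {"x":0,"y":0,"z":0,"yaw":0.56,"fingers":0},
    {"x":0,"y":0,"z":0,"yaw":0.7,"fingers":0}
  ]
}}

```text
time: 13.0
eef_pos: [0.464, -0.3149, 0.3035]
tcp_rot: [0.345, 0.939, 0.001, 0.0]
contact_force: [0.1, -1.0, -0.6]
opening: 0.846
finger_force: 0.0
```

{"method": "move_arm", "body": {
  "plan": [
    {"x":0,"y":0,"z":0,"yaw":0.14,"fingers":0},
    {"x":0,"y":0,"z":0,"yaw":0.28,"fingers":0},
    {"x":0,"y":0,"z":0,"yaw":0.42,"fingers":0},
    {"x":0,"y":0,"z":0,"yaw":0.56,"fingers":0},
    {"x":0,"y":0,"z":0,"yaw":0.7,"fingers":0}
  ]
}}

```text
time: 13.5
eef_pos: [0.464, -0.3148, 0.3036]
tcp_rot: [0.646, 0.763, 0.001, 0.0]
contact_force: [-0.4, -0.9, 0.9]
opening: 1.001
finger_force: 0.0
```

{"method": "move_arm", "body": {
  "plan": [
    {"x":0,"y":0,"z":0,"yaw":0.1,"fingers":0},
    {"x":0,"y":0,"z":0,"yaw":0.171,"fingers":0},
    {"x":0,"y":0,"z":0,"yaw":0.171,"fingers":0}
  ]
}}

```text
time: 13.8
eef_pos: [0.4639, -0.3148, 0.3036]
tcp_rot: [0.707, 0.708, 0.001, 0.0]
contact_force: [0.2, -0.1, 0.5]
opening: 0.999
finger_force: 0.0
```

```bash
python3 tab.py; python3 - <<'E'
from h import *
s=ctrl.get_state();print(s['qpos'],s['tcp_rot'],s['opening'])
p=s['eef_pos'];print("to jug, tool(x=wy,y=wx)",np.array([-.3145-p[1],.550-p[0]]))
E
```

```text
[ 0.46391286 -0.3148763   0.3036403 ] [ 0.45705315 -0.50891996 -0.05816263] 0.0
171 [  4   4   3   4  -6 -17 -13 -20 -11   4   6   2   2   1] 222.84
172 [  2   3   3   2 -11 -30 -30 -51 -27   4   6   3   3   3] 222.09
173 [  4   4   2   2  -2 -15 -28 -47 -18   6   7   3   4   3] 222.24
174 [  4   5   5   6   5  -2 -21 -43 -19   4   6   4   3   3] 222.83
[-7.77703897e-01 -1.45024372e-02  1.77881481e+00  9.99650573e-04
  1.37706453e+00 -7.80490454e-01] [7.06188906e-01 7.08023288e-01 4.91155220e-04 1.04785900e-04] 0.9984788451426854
to jug, tool(x=wy,y=wx) [0.0003763  0.08608714]
```

{"method": "move_arm", "body": {
  "plan": [
    {"x":0,"y":0.045,"z":0,"yaw":0,"fingers":0},
    {"x":0,"y":0.086,"z":0.02,"yaw":0,"fingers":0},
    {"x":0,"y":0.086,"z":0.06,"yaw":0,"fingers":0},
    {"x":0,"y":0.086,"z":0.09,"yaw":0,"fingers":0},
    {"x":0,"y":0.086,"z":0.09,"yaw":0,"fingers":0}
  ]
}}

```text
time: 14.35
eef_pos: [0.5475, -0.3127, 0.2072]
tcp_rot: [0.706, 0.708, -0.0, -0.006]
contact_force: [-0.3, -0.1, -1.0]
opening: 1.002
finger_force: 0.0
```

{"method": "move_arm", "body": {
  "plan": [
    {"x":0,"y":0,"z":0.025,"yaw":0,"fingers":0},
    {"x":0,"y":0,"z":0.05,"yaw":0,"fingers":0},
    {"x":0,"y":0,"z":0.075,"yaw":0,"fingers":0},
    {"x":0,"y":0,"z":0.0955,"yaw":0,"fingers":0},
    {"x":0,"y":0,"z":0.0955,"yaw":0,"fingers":0}
  ]
}}

```text
time: 14.85
eef_pos: [0.5486, -0.3143, 0.1167]
tcp_rot: [0.707, 0.708, -0.0, -0.002]
contact_force: [-0.3, 0.3, -1.3]
opening: 0.999
finger_force: 0.0
```

```bash
python3 - <<'E'
from h import *
s=ctrl.get_state();print(s['eef_pos'],s['contact_force'],s['opening'])
t=ctrl.read_camera("top")[:,:,::-1];d=ctrl.read_camera("side")[:,:,::-1]
cv2.imwrite("pics/g1.png",np.hstack([crop(t,330,170,66,60,6),crop(d,258,125,66,60,6)]))
E
```

```text
[ 0.54864803 -0.31430182  0.11671801] [-0.33752949  0.34243936 -1.29244389] 0.9988044484590024
```

View pics/g1.png

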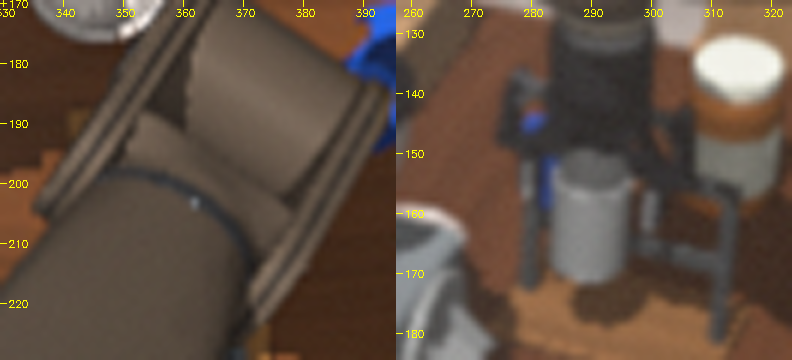

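The side view shows the jug (290,163) hanging undisturbed between the open fingers (279,143) and (303,147). I'll close on it and lift.

{"method": "move_arm", "body": {
  "plan": [
    {"x":0,"y":0,"z":0,"yaw":0,"fingers":0.6},
    {"x":0,"y":0,"z":0,"yaw":0,"fingers":0.6},
    {"x":0,"y":0,"z":0,"yaw":0,"fingers":0.6},
    {"x":0,"y":0,"z":0,"yaw":0,"fingers":0.6},
    {"x":0,"y":0,"z":0,"yaw":0,"fingers":0.6}
  ],
  "force": 40
}}

```text
time: 15.45
eef_pos: [0.5507, -0.3158, 0.121]
tcp_rot: [0.707, 0.707, 0.0, 0.002]
contact_force: [-1.4, 0.9, 6.0]
opening: 0.678
finger_force: 42.2
```

{"method": "move_arm", "body": {
  "plan": [
    {"x":0,"y":0,"z":-0.005,"yaw":0,"fingers":0.6},
    {"x":0,"y":0,"z":-0.012,"yaw":0,"fingers":0.6},
    {"x":0,"y":0,"z":-0.02,"yaw":0,"fingers":0.6},
    {"x":0,"y":0,"z":-0.03,"yaw":0,"fingers":0.6},
    {"x":0,"y":0,"z":-0.04,"yaw":0,"fingers":0.6}
  ]
}}

```text
time: 15.95
eef_pos: [0.5497, -0.315, 0.1591]
tcp_rot: [0.707, 0.707, 0.0, 0.0]
contact_force: [-0.7, -0.9, -2.0]
opening: 0.681
finger_force: 43.1
```

{"method": "move_arm", "body": {
  "plan": [
    {"x":0,"y":0,"z":-0.02,"yaw":0,"fingers":0.6},
    {"x":0,"y":0,"z":-0.04,"yaw":0,"fingers":0.6},
    {"x":0.01,"y":-0.01,"z":-0.06,"yaw":0,"fingers":0.6},
    {"x":0.03,"y":-0.03,"z":-0.06,"yaw":0,"fingers":0.6},
    {"x":0.06,"y":-0.06,"z":-0.06,"yaw":0,"fingers":0.6}
  ]
}}

```text
time: 16.45
eef_pos: [0.4903, -0.2559, 0.2205]
tcp_rot: [0.707, 0.707, 0.0, 0.002]
contact_force: [0.3, 0.1, -1.0]
opening: 0.678
finger_force: 43.4
```

{"method": "move_arm", "body": {
  "plan": [
    {"x":0.03,"y":0,"z":0,"yaw":0,"fingers":0.6},
    {"x":0.065,"y":0,"z":0,"yaw":0,"fingers":0.6},
    {"x":0.1,"y":0,"z":0,"yaw":0,"fingers":0.6},
    {"x":0.13,"y":0,"z":0,"yaw":0,"fingers":0.6},
    {"x":0.145,"y":0,"z":0,"yaw":0,"fingers":0.6}
  ]
}}

```text
time: 16.95
eef_pos: [0.4894, -0.1081, 0.2191]
tcp_rot: [0.706, 0.708, 0.0, 0.0]
contact_force: [0.2, 0.0, -2.0]
opening: 0.681
finger_force: 43.6
```

{"method": "move_arm", "body": {
  "plan": [
    {"x":0,"y":0,"z":0,"yaw":0.08,"fingers":0.6},
    {"x":0,"y":0,"z":0,"yaw":0.2,"fingers":0.6},
    {"x":0,"y":0,"z":0,"yaw":0.34,"fingers":0.6},
    {"x":0,"y":0,"z":0,"yaw":0.48,"fingers":0.6},
    {"x":0,"y":0,"z":0,"yaw":0.62,"fingers":0.6}
  ]
}}

```text
time: 17.45
eef_pos: [0.4898, -0.1107, 0.2189]
tcp_rot: [0.89, 0.455, 0.0, 0.0]
contact_force: [-0.5, -0.0, -1.7]
opening: 0.678
finger_force: 43.6
```

{"method": "move_arm", "body": {
  "plan": [
    {"x":0,"y":0,"z":0,"yaw":0.14,"fingers":0.6},
    {"x":0,"y":0,"z":0,"yaw":0.28,"fingers":0.6},
    {"x":0,"y":0,"z":0,"yaw":0.42,"fingers":0.6},
    {"x":0,"y":0,"z":0,"yaw":0.56,"fingers":0.6},
    {"x":0,"y":0,"z":0,"yaw":0.7,"fingers":0.6}
  ]
}}

```text
time: 17.95
eef_pos: [0.4898, -0.1108, 0.2189]
tcp_rot: [0.992, 0.122, 0.0, 0.0]
contact_force: [0.6, -0.3, -1.5]
opening: 0.685
finger_force: 43.6
```

{"method": "move_arm", "body": {
  "plan": [
    {"x":0,"y":0,"z":0,"yaw":0.12,"fingers":0.6},
    {"x":0,"y":0,"z":0,"yaw":0.22,"fingers":0.6},
    {"x":0,"y":0,"z":0,"yaw":0.251,"fingers":0.6},
    {"x":0,"y":0,"z":0,"yaw":0.251,"fingers":0.6},
    {"x":0,"y":0,"z":0,"yaw":0.251,"fingers":0.6}
  ]
}}

```text
time: 18.45
eef_pos: [0.4897, -0.1105, 0.2187]
tcp_rot: [1.0, 0.001, 0.0, 0.0]
contact_force: [0.0, -0.5, -0.9]
opening: 0.681
finger_force: 43.6
```

```bash
python3 - <<'E'
from h import *
s=ctrl.get_state();print(s['eef_pos'],s['tcp_rot'],s['contact_force'],s['opening'],s['qpos'])
t=ctrl.read_camera("top")[:,:,::-1];d=ctrl.read_camera("side")[:,:,::-1]
cv2.imwrite("pics/j1t.png",t);cv2.imwrite("pics/j1s.png",d)
p=s['eef_pos'];print(proj("side",p+[0,0,.04]),proj("side",p+[0,0,-.03]),proj("top",p))
E
```

```text
[ 0.48968812 -0.11048521  0.21866201] [9.99999769e-01 6.13353497e-04 1.95615519e-04 2.18283728e-04] [ 0.04416053 -0.48808312 -0.92242202] 0.6810348421136334 [-4.24163650e-01 -9.03163770e-02  2.00710712e+00 -2.51485953e-04
  1.22426554e+00  1.14549132e+00]
[[288.39076261 167.03770224]] [[287.42705065 180.95151664]] [[296.37194251 218.7863149 ]]
```

{"method": "move_arm", "body": {
  "plan": [
    {"x":0,"y":0,"z":0.03,"yaw":0,"fingers":0.6},
    {"x":0,"y":0,"z":0.06,"yaw":0,"fingers":0.6},
    {"x":0,"y":0,"z":0.09,"yaw":0,"fingers":0.6},
    {"x":0,"y":0,"z":0.12,"yaw":0,"fingers":0.6},
    {"x":0,"y":0,"z":0.135,"yaw":0,"fingers":0.6}
  ]
}}

```text
time: 19.05
eef_pos: [0.4878, -0.1094, 0.0804]
tcp_rot: [1.0, 0.001, -0.002, -0.001]
contact_force: [-0.5, 0.3, -2.4]
opening: 0.683
finger_force: 43.6
```

{"method": "move_arm", "body": {
  "plan": [
    {"x":0,"y":0,"z":0.004,"yaw":0,"fingers":0.6},
    {"x":0,"y":0,"z":0.008,"yaw":0,"fingers":0.6},
    {"x":0,"y":0,"z":0.012,"yaw":0,"fingers":0.6},
    {"x":0,"y":0,"z":0.015,"yaw":0,"fingers":0.6},
    {"x":0,"y":0,"z":0.017,"yaw":0,"fingers":0.6}
  ]
}}

```text
time: 19.55
eef_pos: [0.49, -0.1103, 0.0669]
tcp_rot: [1.0, 0.0, 0.001, 0.0]
contact_force: [0.4, 1.2, -1.7]
opening: 0.682
finger_force: 43.6
```

```bash
python3 - <<'E'
from h import *
s=ctrl.get_state();print(s['eef_pos'],s['contact_force'],s['opening'])
t=ctrl.read_camera("top")[:,:,::-1];d=ctrl.read_camera("side")[:,:,::-1]
cv2.imwrite("pics/p1.png",np.hstack([crop(t,258,186,66,75,6),crop(d,255,160,66,75,6)]))
E
```

```text
[ 0.49001682 -0.11029376  0.06686607] [ 0.37959602  1.19212628 -1.69636629] 0.6818694742459591
```

Still hanging free at 0.067. I'll go down in small steps, feeling for the tray.

{"method": "move_arm", "body": {
  "plan": [
    {"x":0,"y":0,"z":0.0015,"yaw":0,"fingers":0.6},
    {"x":0,"y":0,"z":0.003,"yaw":0,"fingers":0.6},
    {"x":0,"y":0,"z":0.0045,"yaw":0,"fingers":0.6},
    {"x":0,"y":0,"z":0.006,"yaw":0,"fingers":0.6},
    {"x":0,"y":0,"z":0.006,"yaw":0,"fingers":0.6}
  ]
}}

```text
time: 20.15
eef_pos: [0.4893, -0.11, 0.06]
tcp_rot: [1.0, 0.0, -0.0, -0.0]
contact_force: [-0.2, 0.5, -2.0]
opening: 0.679
finger_force: 43.6
```

{"method": "move_arm", "body": {
  "plan": [
    {"x":0,"y":0,"z":0.001,"yaw":0,"fingers":0.6},
    {"x":0,"y":0,"z":0.002,"yaw":0,"fingers":0.6},
    {"x":0,"y":0,"z":0.002,"yaw":0,"fingers":0.6},
    {"x":0,"y":0,"z":0.002,"yaw":0,"fingers":0.6}
  ]
}}

```text
time: 20.55
eef_pos: [0.4895, -0.1101, 0.0583]
tcp_rot: [1.0, 0.0, -0.0, -0.0]
contact_force: [0.4, 0.2, -2.3]
opening: 0.683
finger_force: 43.6
```

{"method": "move_arm", "body": {
  "plan": [
    {"x":0,"y":0,"z":0.001,"yaw":0,"fingers":0.6},
    {"x":0,"y":0,"z":0.002,"yaw":0,"fingers":0.6},
    {"x":0,"y":0,"z":0.002,"yaw":0,"fingers":0.6},
    {"x":0,"y":0,"z":0.002,"yaw":0,"fingers":0.6}
  ]
}}

```text
time: 20.95
eef_pos: [0.4896, -0.1101, 0.0564]
tcp_rot: [1.0, 0.0, 0.0, 0.0]
contact_force: [-0.2, 0.2, -1.9]
opening: 0.68
finger_force: 43.6
```

{"method": "move_arm", "body": {
  "plan": [
    {"x":0,"y":0,"z":0.0005,"yaw":0,"fingers":0.6},
    {"x":0,"y":0,"z":0.001,"yaw":0,"fingers":0.6},
    {"x":0,"y":0,"z":0.001,"yaw":0,"fingers":0.6},
    {"x":0,"y":0,"z":0.001,"yaw":0,"fingers":0.6}
  ]
}}

```text
time: 21.35
eef_pos: [0.4897, -0.1102, 0.0563]
tcp_rot: [1.0, 0.0, -0.0, -0.0]
contact_force: [-2.5, 1.6, 5.0]
opening: 0.682
finger_force: 44.1
```

The tray contact shows as +5 N at z 0.056. I'll ease off and release.

{"method": "move_arm", "body": {
  "plan": [
    {"x":0,"y":0,"z":-0.0005,"yaw":0,"fingers":0.6},
    {"x":0,"y":0,"z":-0.0005,"yaw":0,"fingers":0.28},
    {"x":0,"y":0,"z":-0.0005,"yaw":0,"fingers":0.15},
    {"x":0,"y":0,"z":-0.0005,"yaw":0,"fingers":0},
    {"x":0,"y":0,"z":-0.0005,"yaw":0,"fingers":0}
  ],
  "force": 20
}}

```text
time: 21.85
eef_pos: [0.4896, -0.1101, 0.0557]
tcp_rot: [1.0, 0.0, 0.0, -0.0]
contact_force: [0.1, -0.7, -0.3]
opening: 1.002
finger_force: 0.0
```

{"method": "move_arm", "body": {
  "plan": [
    {"x":0,"y":0,"z":0,"yaw":0,"fingers":0},
    {"x":0,"y":0,"z":-0.02,"yaw":0,"fingers":0},
    {"x":0,"y":0,"z":-0.05,"yaw":0,"fingers":0},
    {"x":0,"y":0,"z":-0.09,"yaw":0,"fingers":0},
    {"x":0,"y":0,"z":-0.13,"yaw":0,"fingers":0}
  ]
}}

```text
time: 22.35
eef_pos: [0.489, -0.1098, 0.1866]
tcp_rot: [1.0, 0.0, -0.001, -0.0]
contact_force: [0.6, -1.2, 0.9]
opening: 1.002
finger_force: 0.0
```

{"method": "move_arm", "body": {
  "plan": [
    {"x":0,"y":0,"z":-0.04,"yaw":0,"fingers":0},
    {"x":0,"y":0.04,"z":-0.08,"yaw":0,"fingers":0},
    {"x":0,"y":0.085,"z":-0.12,"yaw":0,"fingers":0},
    {"x":0,"y":0.13,"z":-0.12,"yaw":0,"fingers":0},
    {"x":0,"y":0.17,"z":-0.12,"yaw":0,"fingers":0}
  ]
}}

```text
time: 22.85
eef_pos: [0.4905, -0.2822, 0.3093]
tcp_rot: [1.0, 0.001, 0.002, 0.002]
contact_force: [0.5, 0.4, 0.4]
opening: 0.999
finger_force: 0.0
```

{"method": "move_arm", "body": {
  "plan": [
    {"x":0,"y":0.045,"z":0,"yaw":0,"fingers":0},
    {"x":0,"y":0.09,"z":0,"yaw":0,"fingers":0},
    {"x":0,"y":0.13,"z":0,"yaw":0,"fingers":0},
    {"x":0,"y":0.13,"z":0,"yaw":0,"fingers":0},
    {"x":0,"y":0.13,"z":0,"yaw":0,"fingers":0}
  ]
}}

```text
time: 23.35
eef_pos: [0.4894, -0.4105, 0.3049]
tcp_rot: [1.0, -0.0, -0.0, -0.001]
contact_force: [0.3, 0.1, -1.0]
opening: 1.003
finger_force: 0.0
```

```bash
python3 tab.py; python3 - <<'E'
from h import *
s=ctrl.get_state();print(s['time'],s['contact_force'])
t=ctrl.read_camera("top")[:,:,::-1];d=ctrl.read_camera("side")[:,:,::-1]
a=np.hstack([crop(t,258,190,66,50,6),crop(d,255,175,66,50,6)])
b=np.hstack([crop(t,206,156,36,18,11),crop(d,212,184,36,18,11)])
cv2.imwrite("pics/fin.png",np.vstack([a,b[:,:792]]))
E
```

```text
[ 0.48969722 -0.40962797  0.30535072] [ 0.03592915 -0.36564995  0.47186847] 0.0
171 [  4   5   4   5  -5 -15 -13 -20  -9   6   6   2   2   2] 222.82
172 [  2   5   3   4 -10 -29 -29 -50 -25   6   6   4   2   4] 222.28
173 [  4   5   2   4   0 -14 -28 -47 -18   7   7   5   7   4] 222.38
174 [  5   6   5   7   6  -1 -19 -42 -17   6   6   5   5   4] 222.84
23.4 [ 0.03592915 -0.36564995  0.47186847]
```

View pics/fin.png

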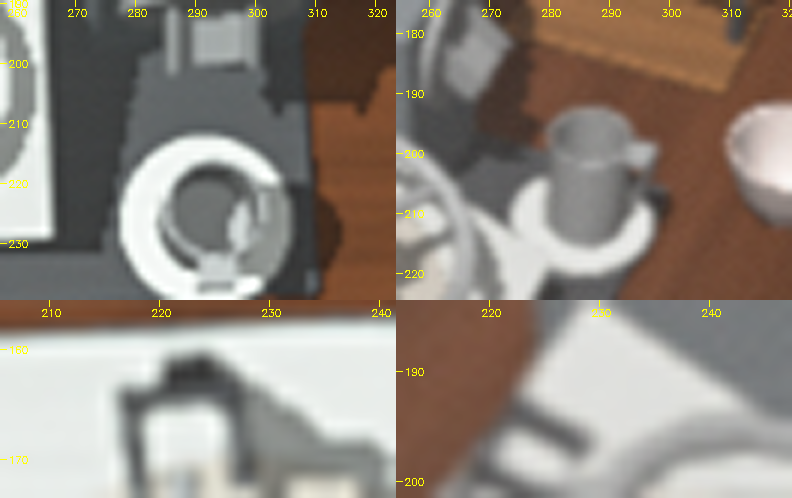

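```bash
python3 - <<'E'
from h import *
print("jug top-cam",onz("top",(292.8,224.8),.1),"tray top-cam",onz("top",(291.9,226.3),.02))
print("jug side-cam",onz("side",(287,211),.02),"rim",onz("side",(255+193/6-.5,175+138/6-.5),.1),"tray",onz("side",(285.8,211.4),.02))
E
```

```text
jug top-cam [ 0.487055  -0.1071029  0.1      ] tray top-cam [ 0.49226904 -0.10958868  0.02      ]
jug side-cam [ 0.48380599 -0.11563072  0.02      ] rim [ 0.48812873 -0.11096003  0.1       ] tray [ 0.48767589 -0.11134332  0.02      ]
```

The jug stands upright within about 3–5 mm of the tray centre, and the tab is in the gap. I'm handing it in.

```bash
python3 -c "
from plant import ctrl
print(ctrl.sign_off())"
```

```text
the job is handed in; nothing more can be done
None
```

I handed the job in at about 23 s: the index tab is about 1 mm from the middle of the fork gap, after a 3.6 mm overshoot that I nudged back clockwise, and the jug stands upright about 3–5 mm off the tray's centre.

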